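Put the wet painting tools away in the keeper

TASK

Put the painting tools away for the night: pull the keeper's tray all the way out, lift every roller sleeve off its drying post and put it in the tray together with the brush, the scraper and the filling knife, as many of them as there are, then push the tray in under the hood until its spring catch snaps it fully home. Leave the cans, jars and other things on the bench where they are.

Things in the scene. Friction and masses are not known exactly. Their poses are not given: they have to be found in the camera images.
- tray (a joint): how far the keeper's tray is pulled out, m: 0 = fully home under the hood, 0.26 = all the way out against its stop; it starts 0.03 to 0.12 out. The slide rubs with about 2 to 4 N. Between 21 and 10 mm before home a cam on the tray's side must be pushed past a sprung roller (about 6 to 10 N); from 10 mm on it is over the crest and the spring draws the tray in the rest of the way to 0.
- tray_in (a point): centre of the top of the tray's floor (17 mm above the bench); moves with the tray. Blue open tray, inside 176 mm (x) by 234 mm (y), walls 5 mm thick, rim 25 mm above this point. z up; the tray slides out along this frame's -y and home along +y. The hood's mouth lies at y = +150 mm of this frame when the tray is all the way out; the tray's rear outer face is then 28 mm in front of the mouth.
- tray_handle (a point): centre of the top edge of the tray's handle: an upright orange tab 50 mm wide (x), 14 mm thick (y) and 70 mm tall, its top 85 mm above the bench, standing 33 mm clear in front (-y) of the tray's front wall. Same axes as tray_in. Pinch it from above across its 14 mm to pull; push its outer (-y) face to shut.
- keeper: the wet-tool keeper, fixed to the bench: grey base plate 240 x 520 mm, 10 mm thick, origin under its centre, y along the slide. White hood with a clear roof over its +y half: mouth at y = 0, 230 mm wide (x = -115 to +115), 260 mm deep, roof top 101 mm above the bench, 79 mm free between tray floor and roof. The spring catch is a dark block 50 mm tall beside the mouth at x = +133, y = -12 mm.
- stand: drying stand, fixed: wooden board 250 x 90 x 12 mm, origin under its centre, with three upright steel posts (14 mm thick, tops 82 mm above the bench) at x = -78, 0 and +78 mm. Each sleeve stands over one post, which shows 10 mm above it; a post may be bare.
- sleeve_yellow: foam roller sleeve, yellow: a plain tube 60 mm long, 48 mm outside and 28 mm bore, 40 g. Origin: centre of one end (its underside when it stands), z along the bore towards the other end. At first it stands upright over a post of the stand, its underside on the stand's board (12 mm above the bench). May be absent.
- sleeve_white: foam roller sleeve, white: a plain tube 60 mm long, 48 mm outside and 28 mm bore, 40 g. Origin: centre of one end (its underside when it stands), z along the bore towards the other end. At first it stands upright over a post of the stand, its underside on the stand's board (12 mm above the bench). May be absent.
- sleeve_green: foam roller sleeve, green: a plain tube 60 mm long, 48 mm outside and 28 mm bore, 40 g. Origin: centre of one end (its underside when it stands), z along the bore towards the other end. At first it stands upright over a post of the stand, its underside on the stand's board (12 mm above the bench). May be absent.
- brush: paint brush lying flat, 160 mm long along its x: wooden handle from x = -80 to +15 mm, 22 mm wide (y), 18 mm thick, then a 38 mm wide metal and dark bristle head to x = +80. Origin: middle of the underside; 80 g. Grip across the handle near x = -10 mm. May be absent.
- scraper: paint scraper lying flat, 160 mm long along its x: red handle from x = -80 to +25 mm, 22 mm wide (y), 20 mm thick, then a thin 50 mm wide metal blade to x = +80, 10 mm above the underside. Origin: middle of the underside; 90 g. Grip across the handle near x = -10 mm. May be absent.
- filling_knife: filling knife lying flat, 160 mm long along its x, at first on the roof of the keeper's hood (101 mm above the bench): black handle from x = -80 to +20 mm, 20 mm wide (y), 18 mm thick, then a thin 30 mm wide steel blade to x = +80, 9 mm above the underside. Origin: middle of the underside; 70 g. Grip across the handle near x = -10 mm. May be absent.
- varnish_can: bystander: can 90 mm across, 110 mm tall, origin under its centre. Not to be moved.
- oil_jar: bystander: jar 64 mm across, 90 mm tall, origin under its centre. Not to be moved.
- sanding_block: bystander: cork sanding block 68 x 102 x 32 mm, origin under its centre. Not to be moved.
- tape_roll: bystander: roll of tape lying flat, 100 mm across, 30 mm high, origin under its centre. Not to be moved.
- brush_pot: bystander: white pot 84 mm across, 90 mm tall, origin under its centre. Not to be moved.
Not all that is in view belongs to the job. Several things have the shape of the sleeve_green; the one meant has the colours described above.

How it is judged:
On the way, in this order (a step that is already met when the one before it is completed fails the run):
1. the tray is pulled out (0.24 m or more) (value of joint tray above 0.24 m), for 0.2 s.
2. every sleeve and tool that is there lies in the open tray (x of sleeve_yellow in the frame of tray_in between -0.09 and 0.09 m and y of sleeve_yellow in the frame of tray_in between -0.119 and 0.119 m and z of sleeve_yellow in the frame of tray_in between -0.012 and 0.055 m and x of sleeve_white in the frame of tray_in between -0.09 and 0.09 m and y of sleeve_white in the frame of tray_in between -0.119 and 0.119 m and z of sleeve_white in the frame of tray_in between -0.012 and 0.055 m and x of sleeve_green in the frame of tray_in between -0.09 and 0.09 m and y of sleeve_green in the frame of tray_in between -0.119 and 0.119 m and z of sleeve_green in the frame of tray_in between -0.012 and 0.055 m and x of brush in the frame of tray_in between -0.09 and 0.09 m and y of brush in the frame of tray_in between -0.119 and 0.119 m and z of brush in the frame of tray_in between -0.012 and 0.055 m and x of scraper in the frame of tray_in between -0.09 and 0.09 m and y of scraper in the frame of tray_in between -0.119 and 0.119 m and z of scraper in the frame of tray_in between -0.012 and 0.055 m and x of filling_knife in the frame of tray_in between -0.09 and 0.09 m and y of filling_knife in the frame of tray_in between -0.119 and 0.119 m and z of filling_knife in the frame of tray_in between -0.012 and 0.055 m and value of joint tray above 0.15 m), for 0.2 s.
3. the tray is pushed home and held by its catch (value of joint tray below 0.004 m), for 0.3 s.
At the end, for the whole second after the job is handed in: the tray is within 4 mm of home (catch engaged), and every sleeve, brush, scraper and knife that is there is at rest in the tray (origin within its walls and less than 55 mm above its floor; upright or lying does not matter) (x of sleeve_yellow in the frame of tray_in between -0.09 and 0.09 m and y of sleeve_yellow in the frame of tray_in between -0.119 and 0.119 m and z of sleeve_yellow in the frame of tray_in between -0.012 and 0.055 m and x of sleeve_white in the frame of tray_in between -0.09 and 0.09 m and y of sleeve_white in the frame of tray_in between -0.119 and 0.119 m and z of sleeve_white in the frame of tray_in between -0.012 and 0.055 m and x of sleeve_green in the frame of tray_in between -0.09 and 0.09 m and y of sleeve_green in the frame of tray_in between -0.119 and 0.119 m and z of sleeve_green in the frame of tray_in between -0.012 and 0.055 m and x of brush in the frame of tray_in between -0.09 and 0.09 m and y of brush in the frame of tray_in between -0.119 and 0.119 m and z of brush in the frame of tray_in between -0.012 and 0.055 m and x of scraper in the frame of tray_in between -0.09 and 0.09 m and y of scraper in the frame of tray_in between -0.119 and 0.119 m and z of scraper in the frame of tray_in between -0.012 and 0.055 m and x of filling_knife in the frame of tray_in between -0.09 and 0.09 m and y of filling_knife in the frame of tray_in between -0.119 and 0.119 m and z of filling_knife in the frame of tray_in between -0.012 and 0.055 m and value of joint tray below 0.004 m and linear speed of each of sleeve_yellow, sleeve_white, sleeve_green, brush, scraper, filling_knife below 0.03 m/s); the robot touches nothing.
It fails at once if the varnish can is moved by more than 25 mm (distance of varnish_can from where it was at the start of the episode above 0.025 m).
It fails at once if the oil jar is moved by more than 25 mm (distance of oil_jar from where it was at the start of the episode above 0.025 m).
It fails at once if the sanding block is moved by more than 25 mm (distance of sanding_block from where it was at the start of the episode above 0.025 m).
It fails at once if the tape roll is moved by more than 25 mm (distance of tape_roll from where it was at the start of the episode above 0.025 m).
It fails at once if the brush pot is moved by more than 25 mm (distance of brush_pot from where it was at the start of the episode above 0.025 m).
Of sleeve_yellow, sleeve_white, sleeve_green only 2 to 3 are there at a start; the rules pass over those that are not, and their reading is None.
Of brush, scraper, filling_knife only 2 to 3 are there at a start; the rules pass over those that are not, and their reading is None.
At some moment in a run one of brush, scraper may be knocked a few centimetres aside while the robot is not near it.
Once in a run the grip may slacken for a moment while it holds something.
It also fails if it takes over 210 s, if anything falls off the work surface, if the arm or the gripper's body presses on something with over 40 N, if the wrist force passes 120 N, or if a joint passes its speed limit or range.

ROBOT

A 7-joint arm with a two-finger parallel gripper is mounted at the origin on the work surface. World frame = base frame: x ahead of the robot, y to its left, z up, the work surface at z = 0. Lengths are in m, angles in rad, forces in N, time in s.
With the tool pointing down it reaches from about 0.425 to 0.825 m from the base axis. Payload 3.6 kg.
Tool frame: the origin (TCP) lies at the very end of the fingers, on their centre line; the grasp point (between the pads) lies 19 mm behind it; z points along the fingers, y is the line along which they close (so a half turn about z gives the same grasp; the last joint's range is limited). The gripper opens to 85 mm and grips with 20 to 120 N. Pads are 22 mm wide; open, the fingers measure 114 mm over their backs; the gripper's body (76 mm by 85 mm) begins 54 mm behind the grasp point. The pads swing forward as they close: fully open they stand 13 mm farther back than shut.
Start: joints at [1.31, 0.615, -0.013, 1.423, 0.008, 1.103, -0.04], TCP at [0.151, -0.632, 0.231] pointing down, gripper open.
Joint ranges: [-3.12, 3.12], [-0.3, 2.06], [-1.34, 1.32], [0.26, 2.42], [-1.36, 4.5], [0.01, 1.98], [-2.84, 2.84]. Speed limits (rad/s): [2.79, 2.79, 3.14, 3.14, 3.14, 3.14, 3.14].

INTERFACE

Orientations are given as a rotation vector (axis times angle).
In Python, from station import arm, vision, job gives the robot as it stands. The module is installed in compiled form; this text tells all that it offers.
- The arm moves only by the tool apply_moves, never from a script. Its argument "increments" is a list of rows, each a list of 7 numbers: the shift along the world's x, y, z in m, then the turn, a rotation vector about the world's x, y, z in rad, then the opening, from 0 (shut) to 1 (fully open). In form: [[dx, dy, dz, rx, ry, rz, gripper], ...]. A call has 1 to 12 rows; each row shifts and turns the commanded pose from where the row before left it; what a row does not reach is not made up. A row lasts 1/8 s, in which the tool goes at most 62.5 mm and 10.7 degrees, less where a joint would pass 70% of its speed; a pose out of reach is approached as far as the arm can. A call with a gripper value outside its range is refused whole. The fingers move at their own pace and stop on an object; "newtons" is the grip in N (left out, the last holds). Time passes only in rows, so rows that do not move let the fingers close. It gives the time, the measured TCP pose, the force, the opening and the grip force at its end, in the units of the state.
- arm.get_obs(): the state, without advancing time (a new reading comes with each control period).
- vision.read_camera(name): name is "scene" or "top"; returns (picture, depth): 480x640x3 uint8, blue, green, red; 480x640 float32, m along the optical axis (not along the pixel's ray), 0 where there is no reading.
- vision.get_calibration(name): a dict with "intrinsics" (3x3 intrinsics, pixels), "origin" and "attitude" of the camera in the world. Camera axes: x right, y up, looking along -z (the intrinsics and any distortion apply to the point x, -y, -z); pixel columns grow to the right and rows downward; lengths in m; the calibration is good to about 2 mm. A picture is of the moment at which its call begins. get_calibration takes no time and is no camera call.
- job.hand_in(): hands the job in; it is judged then, once.
The state is a dict: "t": time; "joint_positions": joint angles; "joint_velocities": joint speeds; "tau": joint torques, N m; "tcp_pos": TCP position; "tcp_rot": TCP orientation; "wrist_force": force on the tool from outside, world axes, zero at the start; "ft_torque": the same for the moment, N m; "finger_gap": finger opening in m; "finger_force": force on a finger pad.
Only numpy, scipy, OpenCV 4.12 (cv2) and the standard library are available. Lean on these libraries where they do the work, as an engineer would, in place of code of your own. Each camera call takes 0.05 s, during which the arm holds its last target. There are 200 camera calls.

## Working session

There is one attempt and no reset: what is moved stays moved. The work goes in short steps, Python scripts to look and compute and a tool call to move; the robot and the scene stay as the last step left them, time stands still between calls to the robot, and variables do not carry over. Pictures are saved under pics/ and viewed, at most 14 in all, crops included, and the job is handed in when it is done.

Besides the shell and the picture viewer there is one more tool, called after "Request:" in YAML: its name, and indented under it one key for each argument. apply_moves: Moves the arm, as the interface text tells. Its arguments: {"type":"object","properties":{"increments":{"type":"array"},"newtons":{"type":"number"}},"required":["increments"]}

```bash
mkdir -p pics
cat > h.py <<'E'
import numpy as np, cv2
from scipy.spatial.transform import Rotation as R
from station import arm, vision, job
def cal(n):
    c=vision.get_calibration(n); A=np.array(c["attitude"],float)
    if A.shape!=(3,3): A=R.from_rotvec(A).as_matrix() if A.size==3 else R.from_quat(A).as_matrix()
    return np.array(c["intrinsics"]),np.array(c["origin"]),A,c
def cloud(n):
    im,d=vision.read_camera(n); K,o,A,c=cal(n)
    v,u=np.mgrid[:480,:640]
    x=(u-K[0,2])/K[0,0]*d; y=(v-K[1,2])/K[1,1]*d
    P=np.stack([x,-y,-d],-1)@A.T+o
    P[d==0]=np.nan
    return im,d,P
E
python3 - <<'E'
from h import *
print(arm.get_obs())
for n in("scene","top"):
    print(cal(n)[3]); im,d,P=cloud(n); cv2.imwrite(f"pics/{n}0.png",im); np.savez(f"{n}0.npz",im=im,P=P)
E
```

```text
{'t': 0.0, 'joint_positions': array([ 1.30950307,  0.61591812, -0.01262351,  1.42492087,  0.0081066 ,
        1.10337428, -0.04040849]), 'joint_velocities': array([ 3.29734965e-04, -2.08234786e-04,  8.39070507e-05, -3.13219256e-04,
       -1.56386144e-03,  9.75604698e-05,  9.76579150e-04]), 'tau': array([ 4.42487162e-04, -4.69214952e+01,  2.59391433e-01, -1.71033776e+01,
        9.98060976e-03,  9.75948205e-03, -9.96252083e-06]), 'tcp_pos': array([ 0.1510498 , -0.63141711,  0.23013154]), 'tcp_rot': array([-3.11742621e+00, -3.67771831e-01,  5.33205672e-04]), 'wrist_force': array([0.54372688, 0.19634582, 0.1821328 ]), 'ft_torque': array([-0.03208922,  0.0114789 ,  0.01995475]), 'finger_force': 0.0, 'finger_gap': 0.0852522205632499}
{'intrinsics': array([[463.36156196,   0.        , 316.81873025],
       [  0.        , 463.36156196, 243.53233828],
       [  0.        ,   0.        ,   1.        ]]), 'origin': array([ 0.84809176, -0.48861053,  1.02482402]), 'attitude': array([0.56224948, 0.17550664, 0.59834193])}
{'intrinsics': array([[480.01506888,   0.        , 324.22544263],
       [  0.        , 480.01506888, 247.79234579],
       [  0.        ,   0.        ,   1.        ]]), 'origin': array([0.33327857, 0.00792091, 1.35857729]), 'attitude': array([ 0.09429189, -0.11919704, -1.55202043])}
```

View pics/scene0.png

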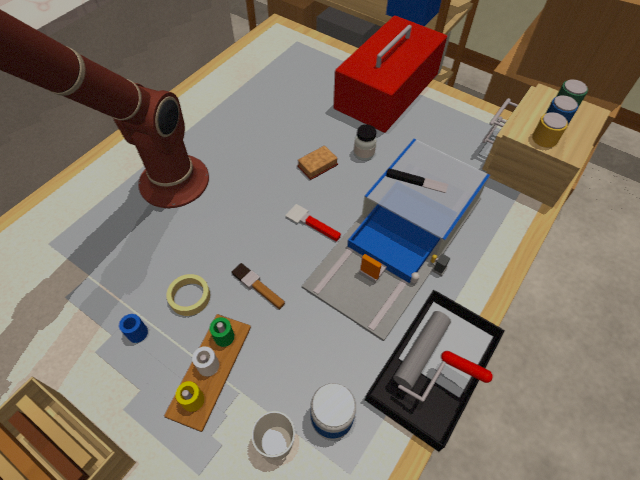

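View pics/top0.png

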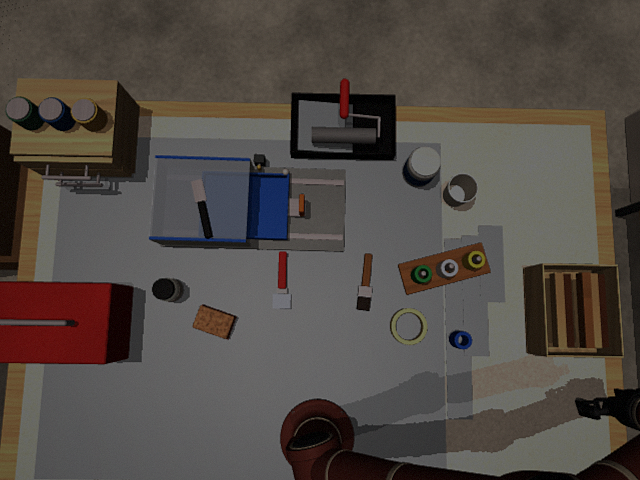

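The scene picture shows three sleeves on the stand (the blue tube at 133,328 is a decoy). The top picture shows handle (301,205), knife (203,210), scraper (283,280), brush (365,282), green (423,273), white (449,268) and yellow (476,259). Next I measure them.

```bash
cat >> h.py <<'E'
def pca(P,m,zlo,zhi):
    q=P[m&(P[...,2]>zlo)&(P[...,2]<zhi)]
    (c,s,a)=cv2.minAreaRect((q[:,:2]*1000).astype(np.float32))
    w=np.array([[1,0],[0,1]])
    ev,V=np.linalg.eigh(np.cov(q[:,:2].T)); ax=V[:,1]
    return len(q),np.round(c,1),np.round(s,1),round(a,1),"axis",round(np.degrees(np.arctan2(ax[1],ax[0])),1),"z",np.round(np.percentile(q[:,2],[5,50,95]),3)
def box(u0,v0,u1,v1):
    m=np.zeros((480,640),bool); m[v0:v1,u0:u1]=1; return m
E
python3 - <<'E'
from h import *
z=np.load("top0.npz"); im,P=z["im"],z["P"]
hsv=cv2.cvtColor(im,cv2.COLOR_BGR2HSV); H,S,V=[hsv[...,i].astype(int) for i in range(3)]
T=lambda n,*a: print(n,*pca(P,*a))
T("handle",box(280,185,320,225)&(S>120)&(H<20),.05,.12)
T("tray blue rim",box(245,165,300,250)&(H>100)&(H<130)&(S>150),.03,.06)
T("trayfloor",box(245,165,300,250)&(H>100)&(H<130)&(S>150),.005,.025)
T("plate",box(240,160,360,260),.005,.014)
T("hood",box(140,145,260,255),.085,.105)
T("knife",box(185,170,220,245),.104,.13)
T("knifehandle",box(185,170,220,245)&(V<60),.104,.13)
T("scraperhandle",box(265,245,300,315)&(S>140)&((H<10)|(H>170)),.008,.04)
T("scraper",box(265,245,300,315),.006,.04)
T("brush",box(350,245,380,315),.006,.04)
T("brushhandle",box(350,245,380,315)&(S>100)&(H<25),.006,.04)
for n,b in(("g",(408,255,436,288)),("w",(437,250,463,282)),("y",(463,245,490,275))): T(n,box(*b),.055,.078); T(n+"post",box(*b),.079,.09)
T("stand",box(395,235,495,300),.006,.02)
T("tape",box(385,300,435,350),.01,.04)
T("blue",box(440,320,480,355),.03,.09)
T("can",box(400,140,445,190),.09,.13)
T("pot",box(440,170,485,215),.07,.1)
T("block",box(185,300,245,345),.02,.04); T("jar",box(145,270,190,310),.07,.1);T("rolltray",box(285,85,400,165),.01,.15)
T("catch",box(250,150,270,172),.03,.07)
E
```

```text
handle 98 [630.6  52.6] [48.4 13.8] 0.8 axis 180.0 z [0.071 0.085 0.089]
tray blue rim 296 [632.5 147.5] [110.2 186.4] 89.5 axis -178.8 z [0.033 0.042 0.046]
trayfloor 2280 [631.3 151.6] [112.7 183.4] 89.7 axis 179.3 z [0.013 0.018 0.022]
plate 4617 [630.9  58.3] [290.9 340.1] 0.9 axis 152.8 z [0.006 0.01  0.014]
hood 6786 [635.6 323.7] [257.3 232.3] 89.2 axis 91.2 z [0.097 0.101 0.104]
knife 923 [615.3 315.8] [192.1  91.2] 2.6 axis -170.4 z [0.104 0.111 0.122]
knifehandle 310 [575.5 305.1] [102.1  23.4] 14.3 axis -165.2 z [0.111 0.119 0.124]
scraperhandle 275 [452.7 105.6] [ 21.5 101.2] 89.3 axis 179.6 z [0.016 0.021 0.025]
scraper 891 [427.6 105.6] [194.2  96.5] 1.1 axis -179.1 z [0.007 0.013 0.023]
brush 689 [ 431.1 -127.1] [ 82.2 195.4] 90.0 axis 175.8 z [0.007 0.017 0.022]
brushhandle 341 [ 424.5 -127.7] [ 32.5 156.3] 84.8 axis 174.3 z [0.013 0.018 0.022]
g 204 [ 445.  -277.9] [45.5 45.9] 7.0 axis 111.4 z [0.059 0.071 0.076]
gpost 17 [ 446.2 -276.8] [ 8.4 11. ] 0.9 axis 100.7 z [0.08  0.083 0.086]
w 210 [ 462.7 -349.7] [46.6 47.4] 54.0 axis 94.8 z [0.061 0.072 0.077]
wpost 20 [ 
[... 181 characters left out ...]
 53.7 z [0.08  0.083 0.085]
stand 2184 [ 470.6 -355.8] [182.8 287.8] 0.9 axis 102.4 z [0.007 0.012 0.017]
tape 518 [ 303.8 -248.2] [100.5  99.3] 61.4 axis 80.5 z [0.017 0.03  0.035]
blue 250 [ 269.9 -385. ] [47.1 46.6] 26.7 axis 77.7 z [0.034 0.058 0.064]
can 839 [ 745.8 -279.3] [87.7 84.2] 37.2 axis 53.1 z [0.097 0.11  0.115]
pot 294 [ 680.9 -386.7] [80.7 82.8] 45.7 axis 129.3 z [0.072 0.087 0.094]
block 897 [308.2 288.1] [100.9  65.3] 72.0 axis 71.7 z [0.027 0.032 0.037]
jar 395 [392.9 410.7] [55.5 54.7] 35.3 axis 82.3 z [0.082 0.09  0.095]
rolltray 5161 [871.4 -60. ] [186.9 299.6] 0.1 axis 87.8 z [0.012 0.035 0.102]
catch 152 [758.8 179. ] [32.7 46.8] 70.4 axis 145.0 z [0.033 0.049 0.055]
```

Request:
apply_moves:
  increments:
    - [0.036, 0.05, 0, 0, 0, -0.02, 0.6]
    - [0.036, 0.05, 0, 0, 0, -0.02, 0.6]
    - [0.036, 0.05, 0, 0, 0, -0.02, 0.6]
    - [0.036, 0.05, 0, 0, 0, -0.02, 0.6]
    - [0.036, 0.05, 0, 0, 0, -0.02, 0.6]
    - [0.036, 0.05, 0, 0, 0, -0.02, 0.6]
    - [0.036, 0.05, 0, 0, 0, -0.02, 0.6]
    - [0.036, 0.05, 0, 0, 0, -0.02, 0.6]
    - [0.036, 0.05, 0, 0, 0, -0.02, 0.6]
    - [0.036, 0.05, 0, 0, 0, -0.02, 0.6]
    - [0.036, 0.05, 0, 0, 0, -0.02, 0.6]
    - [0.036, 0.05, 0, 0, 0, -0.02, 0.6]
  newtons: 60

```text
t: 1.6
tcp_pos: [0.5839, -0.0306, 0.231]
tcp_rot: [3.141, -0.009, -0.001]
wrist_force: [1.1, -1.0, 0.1]
finger_gap: 0.0511
finger_force: 0.0
```

Request:
apply_moves:
  increments:
    - [0.025, 0.042, 0, 0, 0, -0.01, 0.6]
    - [0.024, 0.042, 0, 0, 0, 0, 0.6]
    - [0, 0, 0, 0, 0, 0, 0.6]

```text
t: 1.98
tcp_pos: [0.6327, 0.0584, 0.2301]
tcp_rot: [-3.137, 0.01, 0.002]
wrist_force: [-0.4, 0.4, 0.3]
finger_gap: 0.051
finger_force: 0.0
```

```bash
cat >> h.py <<'E'
def st(tx=None,ty=None,tz=None,ca=None):
    o=arm.get_obs(); M=R.from_rotvec(o["tcp_rot"]).as_matrix(); p=o["tcp_pos"]
    a=np.degrees(np.arctan2(M[1,1],M[0,1])); 
    print("t",round(o["t"],2),"p",np.round(p,4),"close",round(a,1),"z",np.round(M[:,2],3),"F",np.round(o["wrist_force"],1),"gap",round(o["finger_gap"],4),"gf",np.round(o["finger_force"],1),"j7",round(o["joint_positions"][6],2))
    if tx is not None: print("d",np.round(np.array([tx,ty,tz])-p,4), "rz",round(np.radians((ca-a+90)%180-90),3))
E
python3 -c "
from h import *
st(.6306,.0526,.052,89.2)"
```

```text
t 1.98 p [0.6327 0.0584 0.2301] close -90.4 z [-0.001  0.004 -1.   ] F [-0.4  0.4  0.3] gap 0.051 gf 0.0 j7 -1.73
d [-0.0021 -0.0058 -0.1781] rz -0.007
```

Request:
apply_moves:
  increments:
    - [-0.002, -0.006, -0.05, 0, 0, -0.007, 0.6]
    - [0, 0, -0.05, 0, 0, 0, 0.6]
    - [0, 0, -0.04, 0, 0, 0, 0.6]
    - [0, 0, -0.025, 0, 0, 0, 0.6]
    - [0, 0, -0.013, 0, 0, 0, 0.6]
    - [0, 0, 0, 0, 0, 0, 0.0]
    - [0, 0, 0, 0, 0, 0, 0.0]
    - [0, 0, 0, 0, 0, 0, 0.0]
    - [0, 0, 0, 0, 0, 0, 0.0]

```text
t: 3.1
tcp_pos: [0.6306, 0.0466, 0.0545]
tcp_rot: [-3.141, 0.032, -0.002]
wrist_force: [-2.2, 2.1, 2.9]
finger_gap: 0.0129
finger_force: 59.6
```

Request:
apply_moves:
  increments:
    - [0, -0.01, 0, 0, 0, 0, 0]
    - [0, -0.015, 0, 0, 0, 0, 0]
    - [0, -0.015, 0, 0, 0, 0, 0]
    - [0, -0.015, 0, 0, 0, 0, 0]
    - [-0.001, -0.015, 0, 0, 0, 0, 0]
    - [0, -0.015, 0, 0, 0, 0, 0]
    - [0, -0.015, 0, 0, 0, 0, 0]
    - [-0.001, -0.015, 0, 0, 0, 0, 0]
    - [0, -0.015, 0, 0, 0, 0, 0]
    - [0, -0.015, 0, 0, 0, 0, 0]
    - [0, -0.01, 0, 0, 0, 0, 0]
    - [0, 0, 0, 0, 0, 0, 0]

```text
t: 4.6
tcp_pos: [0.6284, -0.1132, 0.0544]
tcp_rot: [3.138, -0.038, 0.002]
wrist_force: [-1.6, -1.8, 6.1]
finger_gap: 0.013
finger_force: 60.2
```

```bash
python3 -c "
from h import *
st()"
```

```text
t 4.6 p [ 0.6284 -0.1132  0.0544] close -91.4 z [ 0.002 -0.004 -1.   ] F [-1.6 -1.8  6.1] gap 0.013 gf 60.2 j7 -1.52
```

Request:
apply_moves:
  increments:
    - [0, -0.004, 0, 0, 0, 0, 0]
    - [0, -0.003, 0, 0, 0, 0, 0]
    - [0, 0, 0, 0, 0, 0, 0]

```text
t: 4.97
tcp_pos: [0.6284, -0.1182, 0.0544]
tcp_rot: [3.14, -0.036, 0.002]
wrist_force: [-2.3, 0.3, 6.1]
finger_gap: 0.0134
finger_force: 60.2
```

Request:
apply_moves:
  increments:
    - [0, -0.004, 0, 0, 0, 0, 0]
    - [0, -0.003, 0, 0, 0, 0, 0]
    - [0, 0, 0, 0, 0, 0, 0]

```text
t: 5.35
tcp_pos: [0.6283, -0.1212, 0.0544]
tcp_rot: [-3.138, 0.033, -0.0]
wrist_force: [-2.4, 5.5, 6.7]
finger_gap: 0.0132
finger_force: 60.3
```

Request:
apply_moves:
  increments:
    - [0, 0.005, 0, 0, 0, 0, 0.5]
    - [0, 0, 0, 0, 0, 0, 0.5]
    - [0, 0, 0, 0, 0, 0, 0.5]
    - [0, 0, 0.04, 0, 0, 0, 0.6]
    - [0, 0, 0.05, 0, 0, 0, 0.6]
    - [0, 0, 0.05, 0, 0, 0, 0.6]
    - [0, 0, 0, 0, 0, 0, 0.6]

```text
t: 6.22
tcp_pos: [0.6313, -0.1194, 0.1984]
tcp_rot: [3.139, -0.037, 0.017]
wrist_force: [-0.6, 0.7, 0.7]
finger_gap: 0.0515
finger_force: 0.0
```

Run:
```python
from h import *
st()
im,d,P=cloud("top"); cv2.imwrite("pics/top1.png",im)
hsv=cv2.cvtColor(im,cv2.COLOR_BGR2HSV); H,S,V=[hsv[...,i].astype(int) for i in range(3)]
T=lambda n,*a: print(n,*pca(P,*a))
b=box(240,165,370,260)&(H>100)&(H<130)&(S>150)
T("rim",b,.034,.05)
T("floor",b,.01,.024)
T("handle",box(330,185,385,225)&(S>120)&(H<20),.07,.10)
T("scraperhandle",box(265,245,300,315)&(S>140)&((H<10)|(H>170)),.008,.04)
T("brushhandle",box(350,245,380,315)&(S>100)&(H<25),.006,.04)
```

```text
t 6.22 p [ 0.6313 -0.1194  0.1984] close -91.3 z [ 0.011 -0.002 -1.   ] F [-0.6  0.7  0.7] gap 0.0515 gf 0.0 j7 -1.49
rim 551 [630.7  41. ] [243.9 185.6] 89.2 axis 74.0 z [0.036 0.042 0.047]
floor 4838 [645.7  47.5] [249.2 215.2] 89.3 axis 87.8 z [0.013 0.018 0.022]
handle 14 [ 631.8 -114.6] [ 0.8 38.1] 89.9 axis 179.9 z [0.08  0.084 0.088]
scraperhandle 276 [452.7 105.6] [ 21.2 100.9] 89.3 axis 179.7 z [0.015 0.02  0.025]
  avg = a.mean(axis, **keepdims_kw)
  ret = um.true_divide(
h.py:19: RuntimeWarning: Degrees of freedom <= 0 for slice
  ev,V=np.linalg.eigh(np.cov(q[:,:2].T)); ax=V[:,1]
  c *= np.true_divide(1, fact)
  c *= np.true_divide(1, fact)
Traceback (most recent call last):
  File "h.py", line 20, in pca
    return len(q),np.round(c,1),np.round(s,1),round(a,1),"axis",round(np.degrees(np.arctan2(ax[1],ax[0])),1),"z",np.round(np.percentile(q[:,2],[5,50,95]),3)
                                                                                                                          ~~~~~~~~~~~~~^^^^^^^^^^^^^^^^^^
IndexError: index -1 is out of bounds for axis 0 with size 0
```

View pics/top1.png

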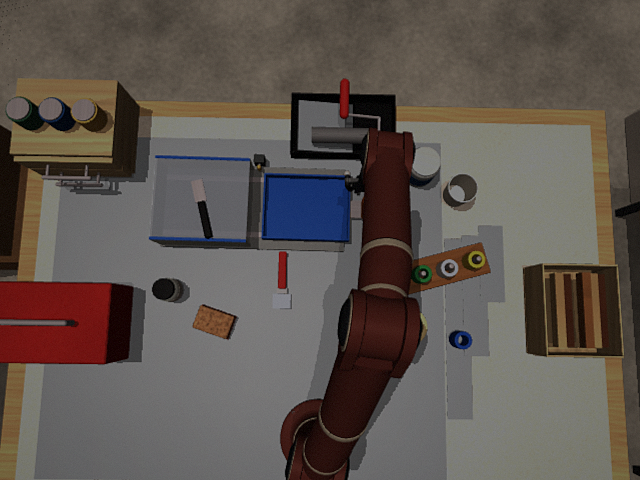

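Tray is out, with its centre at about (631,42) mm. The scraper is unmoved at (282,275) px, and the arm hides the brush. I take the scraper now.

Request:
apply_moves:
  increments:
    - [-0.032, 0.0375, 0, 0, 0, 0.02, 0.6]
    - [-0.032, 0.0375, 0, 0, 0, 0, 0.6]
    - [-0.032, 0.0375, 0, 0, 0, 0, 0.6]
    - [-0.032, 0.0375, 0, 0, 0, 0, 0.6]
    - [-0.032, 0.0375, -0.03, 0, 0, 0, 0.6]
    - [-0.032, 0.0375, -0.03, 0, 0, 0, 0.6]
    - [0, 0, -0.04, 0, 0, 0, 0.6]
    - [0, 0, -0.03, 0, 0, 0, 0.6]
    - [0, 0, 0, 0, 0, 0, 0.6]

```text
t: 7.4
tcp_pos: [0.4336, 0.1059, 0.0608]
tcp_rot: [3.139, -0.003, -0.012]
wrist_force: [-0.1, 1.1, -0.5]
finger_gap: 0.0512
finger_force: 0.0
```

```bash
python3 -c "
from h import *
st(.4375,.1056,.004,89.7)"
```

```text
t 7.4 p [0.4336 0.1059 0.0608] close -90.1 z [-0.007 -0.002 -1.   ] F [-0.1  1.1 -0.5] gap 0.0512 gf 0.0 j7 -1.98
d [ 0.0039 -0.0003 -0.0568] rz -0.003
```

Request:
apply_moves:
  increments:
    - [0.003, 0, -0.03, 0, 0, 0, 0.6]
    - [0, 0, -0.015, 0, 0, 0, 0.6]
    - [0, 0, -0.008, 0, 0, 0, 0.6]
    - [0, 0, 0, 0, 0, 0, 0.6]
    - [0, 0, 0, 0, 0, 0, 0]
    - [0, 0, 0, 0, 0, 0, 0]
    - [0, 0, 0, 0, 0, 0, 0]

```text
t: 8.28
tcp_pos: [0.4397, 0.1069, 0.0113]
tcp_rot: [-3.141, 0.004, -0.002]
wrist_force: [-0.8, -0.8, 6.0]
finger_gap: 0.0203
finger_force: 58.9
```

```bash
python3 -c "
from h import *
st()"
```

```text
t 8.28 p [0.4397 0.1069 0.0113] close -90.1 z [ 0.002  0.    -1.   ] F [-0.8 -0.8  6. ] gap 0.0203 gf 58.9 j7 -1.99
```

Request:
apply_moves:
  increments:
    - [0, 0, 0, 0, 0, 0, 0.5]
    - [0, 0, -0.004, 0, 0, 0, 0.5]
    - [0, 0, -0.003, 0, 0, 0, 0.5]
    - [0, 0, 0, 0, 0, 0, 0]
    - [0, 0, 0, 0, 0, 0, 0]
    - [0, 0, 0, 0, 0, 0, 0]
    - [0, 0, 0.02, 0, 0, 0, 0]
    - [0, 0, 0.04, 0, 0, 0, 0]
    - [0, 0, 0.04, 0, 0, 0, 0]
    - [0, 0, 0, 0, 0, 0, 0]
  newtons: 80

```text
t: 9.52
tcp_pos: [0.4411, 0.1073, 0.1056]
tcp_rot: [-3.14, 0.004, -0.01]
wrist_force: [-0.2, -0.4, -1.3]
finger_gap: 0.02
finger_force: 78.7
```

```bash
python3 -c "
from h import *
st(.5775,.067,.03,0)"
```

```text
t 9.53 p [0.4411 0.1073 0.1056] close -90.1 z [ 0.006  0.002 -1.   ] F [-0.2 -0.4 -1.3] gap 0.02 gf 78.7 j7 -1.97
d [ 0.1364 -0.0403 -0.0756] rz -1.568
```

Request:
apply_moves:
  increments:
    - [0.015, -0.0015, 0, 0, 0, 0.173, 0]
    - [0.015, -0.0015, 0, 0, 0, 0.173, 0]
    - [0.015, -0.0015, 0, 0, 0, 0.173, 0]
    - [0.015, -0.0015, 0, 0, 0, 0.173, 0]
    - [0.015, -0.0015, 0, 0, 0, 0.173, 0]
    - [0.015, -0.0015, 0, 0, 0, 0.173, 0]
    - [0.015, -0.0015, 0, 0, 0, 0.173, 0]
    - [0.015, -0.0015, 0, 0, 0, 0.173, 0]
    - [0.015, -0.0015, 0, 0, 0, 0.173, 0]
    - [0, 0, 0, 0, 0, 0, 0]
    - [0, 0, 0, 0, 0, 0, 0]

```text
t: 10.9
tcp_pos: [0.5728, 0.0934, 0.1022]
tcp_rot: [-2.24, -2.2, 0.003]
wrist_force: [0.3, -0.4, 0.1]
finger_gap: 0.0202
finger_force: 83.4
```

```bash
python3 -c "
from h import *
st(.576,.094,.025,-0.8)
im,d,P=cloud('scene'); cv2.imwrite('pics/s1.png',im[130:430,100:500])
im,d,P=cloud('top')
hsv=cv2.cvtColor(im,cv2.COLOR_BGR2HSV); H,S,V=[hsv[...,i].astype(int) for i in range(3)]
print(*pca(P,box(345,245,390,325)&(S>100)&(H<25),.006,.04))
"
```

```text
t 10.9 p [0.5728 0.0934 0.1022] close -1.0 z [-0.003 -0.    -1.   ] F [ 0.3 -0.4  0.1] gap 0.0202 gf 83.4 j7 -0.68
d [ 0.0032  0.0006 -0.0772] rz 0.004
28 [ 494.1 -140.9] [24.1 11.1] 32.8 axis -153.1 z [0.015 0.018 0.023]
```

View pics/s1.png

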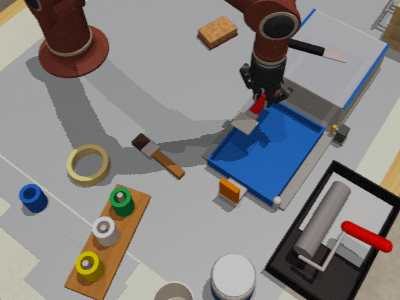

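The scraper is held over the tray (crop 255,105) and the brush lies at crop (158,155). I lower and release.

Request:
apply_moves:
  increments:
    - [0.003, 0, -0.03, 0, 0, 0, 0]
    - [0, 0, -0.03, 0, 0, 0, 0]
    - [0, 0, -0.012, 0, 0, 0, 0]
    - [0, 0, -0.005, 0, 0, 0, 0]
    - [0, 0, 0, 0, 0, 0, 0]
    - [0, 0, 0, 0, 0, 0, 0.4]
    - [0, 0, 0, 0, 0, 0, 0.4]
    - [0, 0, 0.03, 0, 0, 0, 0.4]
    - [0, 0, 0.05, 0, 0, 0, 0.6]
    - [0, 0, 0.06, 0, 0, 0, 0.6]
    - [0, 0, 0.03, 0, 0, 0, 0.6]

```text
t: 12.38
tcp_pos: [0.5786, 0.0943, 0.2005]
tcp_rot: [2.237, 2.202, 0.009]
wrist_force: [-0.2, -0.3, -0.3]
finger_gap: 0.0514
finger_force: 0.0
```

Request:
apply_moves:
  increments:
    - [0.003, 0.045, 0, 0, 0, -0.17, 0.6]
    - [0.003, 0.045, 0, 0, 0, -0.17, 0.6]
    - [0.003, 0.045, 0, 0, 0, -0.17, 0.6]
    - [0.003, 0.045, 0, 0, 0, -0.17, 0.6]
    - [0.003, 0.036, 0, 0, 0, -0.17, 0.6]
    - [0, 0, 0, 0, 0, -0.17, 0.6]
    - [0, 0, 0, 0, 0, -0.17, 0.6]
    - [0, 0, 0, 0, 0, -0.11, 0.6]
    - [0, 0, 0, 0, 0, 0, 0.6]

```text
t: 13.5
tcp_pos: [0.592, 0.3097, 0.1968]
tcp_rot: [-3.116, -0.402, -0.001]
wrist_force: [-0.3, 0.4, -0.9]
finger_gap: 0.0511
finger_force: 0.0
```

```bash
python3 -c "
from h import *
st(.5948,.3103,.105,-75)
im,d,P=cloud('top')
hsv=cv2.cvtColor(im,cv2.COLOR_BGR2HSV); H,S,V=[hsv[...,i].astype(int) for i in range(3)]
print(*pca(P,box(345,245,390,325)&(S>100)&(H<25),.012,.04))
print(*pca(P,box(255,170,355,255)&(S>140)&((H<10)|(H>170)),.02,.06))
"
```

```text
t 13.5 p [0.592  0.3097 0.1968] close -75.3 z [ 0.001  0.    -1.   ] F [-0.3  0.4 -0.9] gap 0.0511 gf 0.0 j7 -1.98
d [ 0.0028  0.0006 -0.0918] rz 0.005
315 [ 424.1 -130.1] [ 33.  156.8] 82.6 axis 174.3 z [0.014 0.018 0.022]
289 [580.8 106.6] [104.4  20.4] 88.4 axis 88.7 z [0.029 0.037 0.042]
```

Request:
apply_moves:
  increments:
    - [0.003, 0.001, -0.04, 0, 0, 0.005, 0.6]
    - [0, 0, -0.03, 0, 0, 0, 0.6]
    - [0, 0, -0.014, 0, 0, 0, 0.6]
    - [0, 0, -0.004, 0, 0, 0, 0.6]
    - [0, 0, 0, 0, 0, 0, 0.6]

```text
t: 14.18
tcp_pos: [0.5958, 0.3108, 0.1093]
tcp_rot: [-3.114, -0.407, -0.003]
wrist_force: [0.2, -0.0, 0.0]
finger_gap: 0.0511
finger_force: 0.0
```

Request:
apply_moves:
  increments:
    - [0, 0, -0.004, 0, 0, 0, 0.6]
    - [0, 0, 0, 0, 0, 0, 0]
    - [0, 0, 0, 0, 0, 0, 0]
    - [0, 0, 0, 0, 0, 0, 0]
    - [0, 0, 0, 0, 0, 0, 0]
    - [0, 0, 0.02, 0, 0, 0, 0]
    - [0, 0, 0.04, 0, 0, 0, 0]
    - [0, 0, 0.02, 0, 0, 0, 0]
    - [0, 0, 0, 0, 0, 0, 0]

```text
t: 15.3
tcp_pos: [0.596, 0.3109, 0.1857]
tcp_rot: [-3.114, -0.407, -0.005]
wrist_force: [-0.9, 1.0, -0.1]
finger_gap: 0.0179
finger_force: 80.6
```

```bash
python3 -c "
from h import *
st(.683,.069,.2,0)"
```

```text
t 15.3 p [0.596  0.3109 0.1857] close -75.1 z [ 0.003  0.002 -1.   ] F [-0.9  1.  -0.1] gap 0.0179 gf 80.6 j7 -1.98
d [ 0.087  -0.2419  0.0143] rz 1.311
```

Request:
apply_moves:
  increments:
    - [0.011, -0.031, 0, 0, 0, 0.162, 0]
    - [0.011, -0.031, 0, 0, 0, 0.162, 0]
    - [0.011, -0.031, 0, 0, 0, 0.162, 0]
    - [0.011, -0.031, 0, 0, 0, 0.162, 0]
    - [0.011, -0.031, 0, 0, 0, 0.162, 0]
    - [0.011, -0.031, 0, 0, 0, 0.162, 0]
    - [0.012, -0.031, -0.03, 0, 0, 0.162, 0]
    - [0.012, -0.029, -0.03, 0, 0, 0.162, 0]
    - [0, 0, -0.03, 0, 0, 0, 0]
    - [0, 0, 0, 0, 0, 0, 0]

```text
t: 16.55
tcp_pos: [0.682, 0.063, 0.0893]
tcp_rot: [-2.234, -2.2, 0.012]
wrist_force: [-0.5, -1.0, -1.1]
finger_gap: 0.018
finger_force: 80.6
```

```bash
python3 -c "
from h import *
st(.686,.066,.024,-0.8)"
```

```text
t 16.55 p [0.682  0.063  0.0893] close -0.9 z [-0.01  -0.001 -1.   ] F [-0.5 -1.  -1.1] gap 0.018 gf 80.6 j7 -0.54
d [ 0.004   0.003  -0.0653] rz 0.001
```

Request:
apply_moves:
  increments:
    - [0.004, 0.003, -0.03, 0, 0, 0, 0]
    - [0, 0, -0.02, 0, 0, 0, 0]
    - [0, 0, -0.012, 0, 0, 0, 0]
    - [0, 0, 0, 0, 0, 0, 0]
    - [0, 0, 0, 0, 0, 0, 0.4]
    - [0, 0, 0, 0, 0, 0, 0.4]
    - [0, 0, 0.03, 0, 0, 0, 0.4]
    - [0, 0, 0.05, 0, 0, 0, 0.6]
    - [0, 0, 0.06, 0, 0, 0, 0.6]
    - [-0.03, -0.03, 0, 0, 0, 0.163, 0.6]
    - [-0.03, -0.03, 0, 0, 0, 0.163, 0.6]

```text
t: 17.92
tcp_pos: [0.6305, 0.0072, 0.1749]
tcp_rot: [1.84, 2.54, 0.006]
wrist_force: [2.3, -1.2, -0.7]
finger_gap: 0.0513
finger_force: 0.0
```

```bash
python3 -c "
from h import *
im,d,P=cloud('scene'); cv2.imwrite('pics/s2.png',im[130:430,100:500])
hsv=cv2.cvtColor(im,cv2.COLOR_BGR2HSV); H,S,V=[hsv[...,i].astype(int) for i in range(3)]
m=box(222,255,300,320)
print(*pca(P,m,.006,.04))
print(*pca(P,m&(S>100)&(H<25)&(V>80),.012,.04))
im,d,P=cloud('top')
hsv=cv2.cvtColor(im,cv2.COLOR_BGR2HSV); H,S,V=[hsv[...,i].astype(int) for i in range(3)]
print(*pca(P,box(345,245,390,325)&(S>100)&(H<25),.012,.04))
st(.436,-.1314,.004,83.5)
"
```

```text
803 [ 421.9 -124.5] [193.4 182.8] 37.3 axis 175.1 z [0.007 0.017 0.02 ]
303 [ 452.7 -182.8] [123.6  94.4] 87.7 axis -177.1 z [0.015 0.018 0.02 ]
219 [ 406.5 -127. ] [ 32.2 120.9] 84.2 axis 175.3 z [0.013 0.018 0.022]
t 18.02 p [0.6279 0.0014 0.1732] close 17.6 z [ 0.    -0.005 -1.   ] F [ 0.6 -1.1 -0.6] gap 0.0514 gf 0.0 j7 -0.18
d [-0.1919 -0.1328 -0.1692] rz 1.151
```

View pics/s2.png

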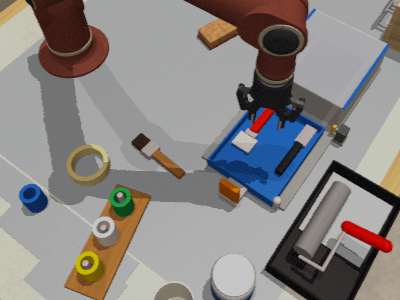

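Scraper (crop 255,130) and knife (295,150) lie in the tray. The brush is at (158,155).

Request:
apply_moves:
  increments:
    - [-0.032, -0.022, 0, 0, 0, 0.168, 0.6]
    - [-0.032, -0.022, 0, 0, 0, 0.168, 0.6]
    - [-0.032, -0.022, 0, 0, 0, 0.168, 0.6]
    - [-0.032, -0.022, 0, 0, 0, 0.168, 0.6]
    - [-0.032, -0.022, -0.02, 0, 0, 0.168, 0.6]
    - [-0.032, -0.021, -0.03, 0, 0, 0.168, 0.6]
    - [0, 0, -0.03, 0, 0, 0.168, 0.6]
    - [0, 0, -0.03, 0, 0, 0, 0.6]
    - [0, 0, -0.02, 0, 0, 0, 0.6]
    - [0, 0, 0, 0, 0, 0, 0.6]

```text
t: 19.27
tcp_pos: [0.4382, -0.1234, 0.042]
tcp_rot: [0.132, 3.138, 0.001]
wrist_force: [0.5, -0.1, -0.1]
finger_gap: 0.0511
finger_force: 0.0
```

```bash
python3 -c "
from h import *
st(.436,-.1296,.004,85)
im,d,P=cloud('scene'); cv2.imwrite('pics/s3.png',cv2.resize(im[240:330,210:310],None,fx=5,fy=5))
"
```

```text
t 19.27 p [ 0.4382 -0.1234  0.042 ] close 85.2 z [ 0.001  0.    -1.   ] F [ 0.5 -0.1 -0.1] gap 0.0511 gf 0.0 j7 0.69
d [-0.0022 -0.0062 -0.038 ] rz -0.003
```

View pics/s3.png

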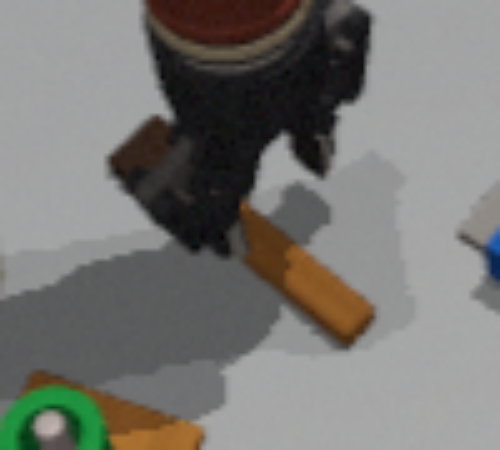

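The fingers straddle the handle near the ferrule, so I make the 6 mm correction and grip.

Request:
apply_moves:
  increments:
    - [0.002, -0.006, -0.02, 0, 0, 0, 0.6]
    - [0, 0, -0.012, 0, 0, 0, 0.6]
    - [0, 0, -0.007, 0, 0, 0, 0.6]
    - [0, 0, 0, 0, 0, 0, 0.6]
    - [0, 0, 0, 0, 0, 0, 0]
    - [0, 0, 0, 0, 0, 0, 0]
    - [0, 0, 0, 0, 0, 0, 0]
    - [0, 0, 0, 0, 0, 0, 0]

```text
t: 20.32
tcp_pos: [0.4395, -0.1296, 0.004]
tcp_rot: [0.131, 3.138, -0.001]
wrist_force: [-0.2, -0.2, 6.0]
finger_gap: 0.0201
finger_force: 79.0
```

Request:
apply_moves:
  increments:
    - [0, 0, 0.02, 0, 0, 0, 0]
    - [0, 0, 0.04, 0, 0, 0, 0]
    - [0, 0, 0.05, 0, 0, 0, 0]
    - [0, 0, 0, 0, 0, 0, 0]

```text
t: 20.82
tcp_pos: [0.4415, -0.1295, 0.1163]
tcp_rot: [0.132, 3.132, -0.002]
wrist_force: [-0.0, -0.1, -0.5]
finger_gap: 0.0197
finger_force: 78.4
```

```bash
python3 -c "
from h import *
st(.631,.067,.12,-0.8)
im,d,P=cloud('scene'); print(*pca(P,box(380,210,440,280),.02,.06))
"
```

```text
t 20.82 p [ 0.4415 -0.1295  0.1163] close 85.2 z [ 0.007 -0.001 -1.   ] F [-0.  -0.1 -0.5] gap 0.0197 gf 78.4 j7 0.87
d [0.1895 0.1965 0.0037] rz -1.501
907 [687.3 123.9] [169.8 118. ] 12.9 axis -179.3 z [0.021 0.031 0.046]
```

Request:
apply_moves:
  increments:
    - [0.02, 0.02, 0.03, 0, 0, -0.167, 0]
    - [0.022, 0.021, 0, 0, 0, -0.167, 0]
    - [0.022, 0.021, 0, 0, 0, -0.167, 0]
    - [0.022, 0.021, 0, 0, 0, -0.167, 0]
    - [0.022, 0.021, 0, 0, 0, -0.167, 0]
    - [0.022, 0.021, 0, 0, 0, -0.167, 0]
    - [0.022, 0.021, 0, 0, 0, -0.167, 0]
    - [0.022, 0.021, 0, 0, 0, -0.167, 0]
    - [0.021, 0.023, 0, 0, 0, -0.167, 0]
    - [0, 0, -0.04, 0, 0, 0, 0]
    - [0, 0, -0.03, 0, 0, 0, 0]
    - [0, 0, 0, 0, 0, 0, 0]

```text
t: 22.38
tcp_pos: [0.6309, 0.0592, 0.0688]
tcp_rot: [-2.235, -2.201, 0.014]
wrist_force: [0.0, -0.6, -0.6]
finger_gap: 0.0198
finger_force: 78.5
```

```bash
python3 -c "
from h import *
st(.636,.061,.023,-0.8)
im,d,P=cloud('scene'); cv2.imwrite('pics/s4.png',cv2.resize(im[190:300,320:470],None,fx=4,fy=4))
"
```

```text
t 22.38 p [0.6309 0.0592 0.0688] close -0.9 z [-0.009 -0.003 -1.   ] F [ 0.  -0.6 -0.6] gap 0.0198 gf 78.5 j7 -0.57
d [ 0.0051  0.0018 -0.0458] rz 0.001
```

View pics/s4.png

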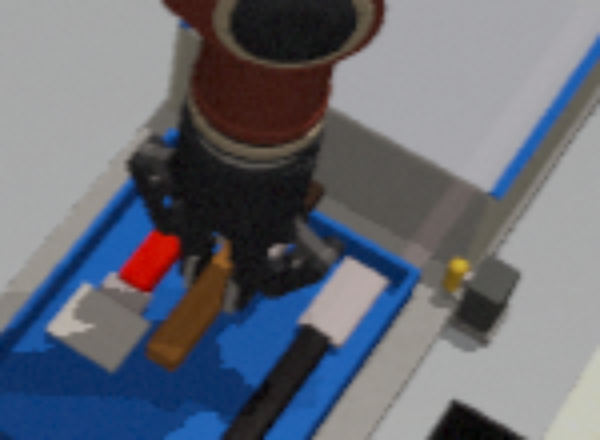

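Brush is above the tray between the scraper and the knife. I release it and go to the green sleeve.

Request:
apply_moves:
  increments:
    - [0.005, 0.002, -0.025, 0, 0, 0, 0]
    - [0, 0, -0.014, 0, 0, 0, 0]
    - [0, 0, -0.008, 0, 0, 0, 0]
    - [0, 0, 0, 0, 0, 0, 0]
    - [0, 0, 0, 0, 0, 0, 0.4]
    - [0, 0, 0, 0, 0, 0, 0.4]
    - [0, 0, 0.03, 0, 0, 0, 0.4]
    - [0, 0, 0.05, 0, 0, 0, 0.6]
    - [0, 0, 0.06, 0, 0, 0, 0.6]
    - [0, 0, 0.02, 0, 0, 0, 1]

```text
t: 23.68
tcp_pos: [0.641, 0.0633, 0.1907]
tcp_rot: [2.236, 2.201, 0.009]
wrist_force: [0.2, -0.1, -0.1]
finger_gap: 0.0676
finger_force: 0.0
```

Request:
apply_moves:
  increments:
    - [-0.024, -0.042, 0, 0, 0, 0.037, 1]
    - [-0.024, -0.042, 0, 0, 0, 0.037, 1]
    - [-0.024, -0.042, 0, 0, 0, 0.037, 1]
    - [-0.024, -0.042, 0, 0, 0, 0.037, 1]
    - [-0.024, -0.042, 0, 0, 0, 0.037, 1]
    - [-0.024, -0.042, 0, 0, 0, 0.037, 1]
    - [-0.023, -0.042, 0, 0, 0, 0.037, 1]
    - [-0.023, -0.043, 0, 0, 0, 0.037, 1]
    - [0, 0, -0.03, 0, 0, 0, 1]
    - [0, 0, 0, 0, 0, 0, 1]

```text
t: 24.92
tcp_pos: [0.447, -0.2746, 0.1546]
tcp_rot: [-1.888, -2.504, 0.001]
wrist_force: [-0.4, 0.9, 0.2]
finger_gap: 0.0853
finger_force: 0.0
```

Run:
```python
from h import *
st(.4458,-.277,.038,16)
im,d,P=cloud('scene')
hsv=cv2.cvtColor(im,cv2.COLOR_BGR2HSV); H,S,V=[hsv[...,i].astype(int) for i in range(3)]
print("w",*pca(P,box(188,335,222,385),.066,.076)); print("wp",*pca(P,box(188,335,222,385),.08,.09))
print("y",*pca(P,box(170,370,205,420),.066,.076)); print("yp",*pca(P,box(170,370,205,420),.08,.09))
```

```text
t 24.93 p [ 0.447  -0.2746  0.1546] close 16.0 z [-0.005  0.002 -1.   ] F [-0.4  0.9  0.2] gap 0.0853 gf 0.0 j7 0.3
d [-0.0012 -0.0024 -0.1166] rz 0.0
w 341 [ 459.9 -354.2] [ 47.1 115.3] 23.7 axis 103.8 z [0.068 0.072 0.075]
wp 29 [ 463.  -353.9] [11.3 12.5] 82.8 axis 49.9 z [0.08  0.083 0.085]
y 329 [ 483.2 -425.2] [47.6 47.1] 42.2 axis 165.6 z [0.067 0.072 0.075]
yp 36 [ 484.4 -428.7] [10.5 13.2] 46.6 axis 153.9 z [0.08  0.082 0.084]
```

Request:
apply_moves:
  increments:
    - [-0.002, -0.003, -0.05, 0, 0, 0, 1]
    - [0, 0, -0.04, 0, 0, 0, 1]
    - [0, 0, -0.02, 0, 0, 0, 1]
    - [0, 0, -0.008, 0, 0, 0, 1]
    - [0, 0, 0, 0, 0, 0, 0]
    - [0, 0, 0, 0, 0, 0, 0]
    - [0, 0, 0, 0, 0, 0, 0]
    - [0, 0, 0, 0, 0, 0, 0]
  newtons: 50

```text
t: 25.98
tcp_pos: [0.4482, -0.2779, 0.0399]
tcp_rot: [1.888, 2.508, 0.0]
wrist_force: [-1.2, 0.5, 5.8]
finger_gap: 0.0473
finger_force: 51.3
```

```bash
python3 -c "
from h import *
st()"
```

```text
t 25.98 p [ 0.4482 -0.2779  0.0399] close 16.1 z [ 0.002 -0.001 -1.   ] F [-1.2  0.5  5.8] gap 0.0473 gf 51.3 j7 0.15
```

Request:
apply_moves:
  increments:
    - [0, 0, 0.03, 0, 0, 0, 0]
    - [0, 0, 0.05, 0, 0, 0, 0]
    - [0, 0, 0.05, 0, 0, 0, 0]
    - [0.015, 0.029, 0, 0, 0, 0.16, 0]
    - [0.015, 0.029, 0, 0, 0, 0.16, 0]
    - [0.015, 0.029, 0, 0, 0, 0.16, 0]
    - [0.016, 0.03, 0, 0, 0, 0.16, 0]
    - [0.016, 0.03, 0, 0, 0, 0.16, 0]
    - [0.016, 0.03, 0, 0, 0, 0.16, 0]
    - [0.016, 0.03, 0, 0, 0, 0.16, 0]
    - [0.016, 0.029, 0, 0, 0, 0.158, 0]
    - [0, 0, -0.02, 0, 0, 0, 0]

```text
t: 27.48
tcp_pos: [0.5742, -0.0378, 0.15]
tcp_rot: [0.013, 3.136, 0.005]
wrist_force: [0.2, -0.1, -1.1]
finger_gap: 0.0472
finger_force: 51.5
```

Request:
apply_moves:
  increments:
    - [0, 0, -0.02, 0, 0, 0, 0]
    - [0, 0, 0, 0, 0, 0, 0]

```text
t: 27.72
tcp_pos: [0.5702, -0.0439, 0.1257]
tcp_rot: [-0.024, -3.136, 0.003]
wrist_force: [-0.7, 0.1, -0.5]
finger_gap: 0.0473
finger_force: 51.5
```

```bash
python3 -c "
from h import *
st(.573,-.043,.049,89.2)
im,d,P=cloud('scene'); cv2.imwrite('pics/s5.png',cv2.resize(im[190:300,320:470],None,fx=4,fy=4))
"
```

```text
t 27.73 p [ 0.5702 -0.0439  0.1257] close 89.1 z [-0.006 -0.002 -1.   ] F [-0.7  0.1 -0.5] gap 0.0473 gf 51.5 j7 0.89
d [ 0.0028  0.0009 -0.0767] rz 0.001
```

View pics/s5.png

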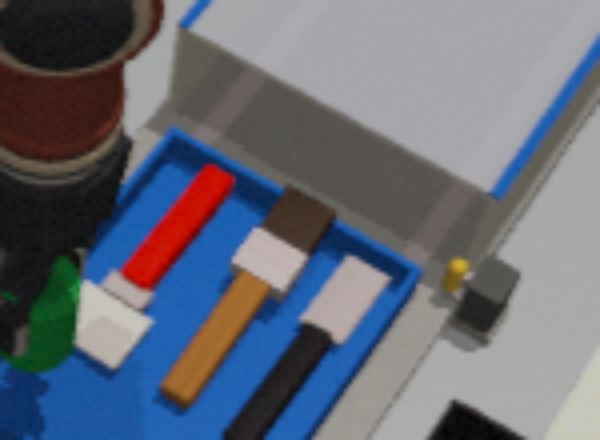

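All three tools lie side by side, with green hanging over its corner. I release it and go to white.

Request:
apply_moves:
  increments:
    - [0.003, 0.001, -0.03, 0, 0, 0, 0]
    - [0, 0, -0.03, 0, 0, 0, 0]
    - [0, 0, -0.012, 0, 0, 0, 0]
    - [0, 0, -0.004, 0, 0, 0, 0]
    - [0, 0, 0, 0, 0, 0, 0]
    - [0, 0, 0, 0, 0, 0, 0.68]
    - [0, 0, 0, 0, 0, 0, 0.68]
    - [0, 0, 0.03, 0, 0, 0, 0.68]
    - [0, 0, 0.05, 0, 0, 0, 0.8]
    - [0, 0, 0.05, 0, 0, 0, 1]

```text
t: 29.02
tcp_pos: [0.5751, -0.0405, 0.1839]
tcp_rot: [-0.019, -3.141, -0.0]
wrist_force: [1.1, -0.4, 0.2]
finger_gap: 0.0841
finger_force: 0.0
```

Request:
apply_moves:
  increments:
    - [-0.013, -0.039, 0, 0, 0, -0.16, 1]
    - [-0.013, -0.039, 0, 0, 0, -0.16, 1]
    - [-0.013, -0.039, 0, 0, 0, -0.16, 1]
    - [-0.013, -0.039, 0, 0, 0, -0.16, 1]
    - [-0.013, -0.039, 0, 0, 0, -0.16, 1]
    - [-0.013, -0.039, 0, 0, 0, -0.16, 1]
    - [-0.013, -0.039, 0, 0, 0, -0.16, 1]
    - [-0.013, -0.038, 0, 0, 0, -0.157, 1]
    - [0, 0, -0.03, 0, 0, 0, 1]
    - [0, 0, 0, 0, 0, 0, 1]

```text
t: 30.28
tcp_pos: [0.4695, -0.3512, 0.1507]
tcp_rot: [-1.886, -2.507, 0.001]
wrist_force: [0.0, 0.2, 0.2]
finger_gap: 0.0854
finger_force: 0.0
```

```bash
python3 -c "
from h import *
st(.468,-.3525,.038,16)
im,d,P=cloud('scene')
hsv=cv2.cvtColor(im,cv2.COLOR_BGR2HSV); H,S,V=[hsv[...,i].astype(int) for i in range(3)]
print(*pca(P,box(320,190,470,300)&(H>50)&(H<75)&(S>120),.06,.1))
"
```

```text
t 30.27 p [ 0.4695 -0.3512  0.1507] close 16.1 z [-0.004  0.003 -1.   ] F [0.  0.2 0.2] gap 0.0854 gf 0.0 j7 0.41
d [-0.0015 -0.0013 -0.1127] rz -0.002
274 [576.2 -42.5] [44.7 46.7] 45.0 axis 120.8 z [0.062 0.076 0.08 ]
```

Request:
apply_moves:
  increments:
    - [-0.001, -0.001, -0.05, 0, 0, 0, 1]
    - [0, 0, -0.04, 0, 0, 0, 1]
    - [0, 0, -0.016, 0, 0, 0, 1]
    - [0, 0, -0.007, 0, 0, 0, 1]
    - [0, 0, 0, 0, 0, 0, 0]
    - [0, 0, 0, 0, 0, 0, 0]
    - [0, 0, 0, 0, 0, 0, 0]
    - [0, 0, 0, 0, 0, 0, 0]
    - [0, 0, 0.03, 0, 0, 0, 0]
    - [0, 0, 0.05, 0, 0, 0, 0]
    - [0, 0, 0.05, 0, 0, 0, 0]
    - [0, 0, 0, 0, 0, 0, 0]

```text
t: 31.82
tcp_pos: [0.4736, -0.3533, 0.1744]
tcp_rot: [1.882, 2.502, 0.003]
wrist_force: [1.0, 0.6, -0.8]
finger_gap: 0.046
finger_force: 51.6
```

```bash
python3 -c "
from h import *
st(.633,-.042,.17,89.2)
"
```

```text
t 31.82 p [ 0.4736 -0.3533  0.1744] close 16.1 z [ 0.01  -0.005 -1.   ] F [ 1.   0.6 -0.8] gap 0.046 gf 51.6 j7 0.42
d [ 0.1594  0.3113 -0.0044] rz 1.276
```

Request:
apply_moves:
  increments:
    - [0.02, 0.039, 0, 0, 0, 0.16, 0]
    - [0.02, 0.039, 0, 0, 0, 0.16, 0]
    - [0.02, 0.039, 0, 0, 0, 0.16, 0]
    - [0.02, 0.039, 0, 0, 0, 0.16, 0]
    - [0.02, 0.039, 0, 0, 0, 0.16, 0]
    - [0.02, 0.039, 0, 0, 0, 0.16, 0]
    - [0.02, 0.039, 0, 0, 0, 0.16, 0]
    - [0.019, 0.038, 0, 0, 0, 0.156, 0]
    - [0, 0, -0.03, 0, 0, 0, 0]
    - [0, 0, 0, 0, 0, 0, 0]
    - [0, 0, 0, 0, 0, 0, 0]

```text
t: 33.2
tcp_pos: [0.6292, -0.0424, 0.1393]
tcp_rot: [-0.024, -3.141, 0.0]
wrist_force: [0.7, -0.4, -0.0]
finger_gap: 0.0459
finger_force: 51.6
```

```bash
python3 -c "
from h import *
st(.633,-.042,.049,89.2)
"
```

```text
t 33.2 p [ 0.6292 -0.0424  0.1393] close 89.1 z [-0. -0. -1.] F [ 0.7 -0.4 -0. ] gap 0.0459 gf 51.6 j7 0.95
d [ 0.0038  0.0004 -0.0903] rz 0.001
```

Release, then go to yellow at (491,-426).

Request:
apply_moves:
  increments:
    - [0.004, 0, -0.04, 0, 0, 0, 0]
    - [0, 0, -0.03, 0, 0, 0, 0]
    - [0, 0, -0.014, 0, 0, 0, 0]
    - [0, 0, -0.006, 0, 0, 0, 0]
    - [0, 0, 0, 0, 0, 0, 0]
    - [0, 0, 0, 0, 0, 0, 0.68]
    - [0, 0, 0, 0, 0, 0, 0.68]
    - [0, 0, 0.03, 0, 0, 0, 0.68]
    - [0, 0, 0.05, 0, 0, 0, 0.8]
    - [0, 0, 0.05, 0, 0, 0, 1]

```text
t: 34.45
tcp_pos: [0.6332, -0.0415, 0.181]
tcp_rot: [0.021, 3.141, 0.0]
wrist_force: [1.7, -0.6, 0.7]
finger_gap: 0.084
finger_force: 0.0
```

Request:
apply_moves:
  increments:
    - [-0.016, -0.043, 0, 0, 0, -0.142, 1]
    - [-0.016, -0.043, 0, 0, 0, -0.142, 1]
    - [-0.016, -0.043, 0, 0, 0, -0.142, 1]
    - [-0.016, -0.043, 0, 0, 0, -0.142, 1]
    - [-0.016, -0.043, 0, 0, 0, -0.142, 1]
    - [-0.016, -0.043, 0, 0, 0, -0.142, 1]
    - [-0.016, -0.043, 0, 0, 0, -0.142, 1]
    - [-0.016, -0.042, 0, 0, 0, -0.142, 1]
    - [-0.015, -0.041, 0, 0, 0, -0.14, 1]
    - [0, 0, -0.03, 0, 0, 0, 1]
    - [0, 0, 0, 0, 0, 0, 1]

```text
t: 35.83
tcp_pos: [0.4885, -0.425, 0.1474]
tcp_rot: [-1.886, -2.507, 0.0]
wrist_force: [-0.1, 0.7, -0.2]
finger_gap: 0.0852
finger_force: 0.0
```

```bash
python3 -c "
from h import *
st(.4905,-.426,.038,16)
im,d,P=cloud('scene'); cv2.imwrite('pics/s6.png',im[130:430,100:500])
"
```

```text
t 35.83 p [ 0.4885 -0.425   0.1474] close 16.1 z [-0.004  0.003 -1.   ] F [-0.1  0.7 -0.2] gap 0.0852 gf 0.0 j7 0.51
d [ 0.002  -0.001  -0.1094] rz -0.002
```

View pics/s6.png

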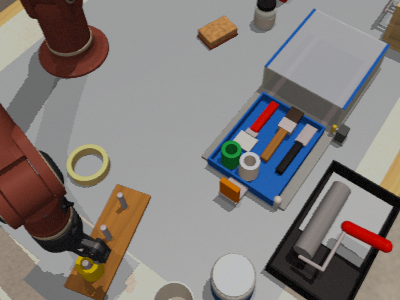

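Green and white stand in the tray (crop 231,155 and 250,167), and the gripper is over yellow (90,265).

Request:
apply_moves:
  increments:
    - [0.002, -0.001, -0.05, 0, 0, 0, 1]
    - [0, 0, -0.036, 0, 0, 0, 1]
    - [0, 0, -0.016, 0, 0, 0, 1]
    - [0, 0, -0.007, 0, 0, 0, 1]
    - [0, 0, 0, 0, 0, 0, 0]
    - [0, 0, 0, 0, 0, 0, 0]
    - [0, 0, 0, 0, 0, 0, 0]
    - [0, 0, 0, 0, 0, 0, 0]
    - [0, 0, 0.03, 0, 0, 0, 0]
    - [0, 0, 0.05, 0, 0, 0, 0]
    - [0, 0, 0.05, 0, 0, 0, 0]
    - [0, 0, 0, 0, 0, 0, 0]

```text
t: 37.38
tcp_pos: [0.4957, -0.4276, 0.1766]
tcp_rot: [1.881, 2.501, 0.002]
wrist_force: [0.5, -1.4, -0.5]
finger_gap: 0.0472
finger_force: 51.7
```

```bash
python3 -c "
from h import *
st(.689,-.043,.17,89.2)
"
```

```text
t 37.38 p [ 0.4957 -0.4276  0.1766] close 16.1 z [ 0.01  -0.006 -1.   ] F [ 0.5 -1.4 -0.5] gap 0.0472 gf 51.7 j7 0.53
d [ 0.1933  0.3846 -0.0066] rz 1.276
```

Request:
apply_moves:
  increments:
    - [0.021, 0.043, 0, 0, 0, 0.142, 0]
    - [0.021, 0.043, 0, 0, 0, 0.142, 0]
    - [0.021, 0.043, 0, 0, 0, 0.142, 0]
    - [0.021, 0.043, 0, 0, 0, 0.142, 0]
    - [0.022, 0.043, 0, 0, 0, 0.142, 0]
    - [0.022, 0.043, 0, 0, 0, 0.142, 0]
    - [0.022, 0.043, 0, 0, 0, 0.142, 0]
    - [0.022, 0.042, 0, 0, 0, 0.142, 0]
    - [0.022, 0.041, 0, 0, 0, 0.14, 0]
    - [0, 0, -0.03, 0, 0, 0, 0]
    - [0, 0, 0, 0, 0, 0, 0]
    - [0, 0, 0, 0, 0, 0, 0]

```text
t: 38.88
tcp_pos: [0.6864, -0.0438, 0.1406]
tcp_rot: [0.024, 3.141, -0.001]
wrist_force: [0.7, -0.4, -0.3]
finger_gap: 0.0473
finger_force: 51.7
```

```bash
python3 -c "
from h import *
st(.689,-.042,.049,89.2)
"
```

```text
t 38.88 p [ 0.6864 -0.0438  0.1406] close 89.1 z [ 0.    -0.001 -1.   ] F [ 0.7 -0.4 -0.3] gap 0.0473 gf 51.7 j7 1.02
d [ 0.0026  0.0018 -0.0916] rz 0.001
```

Request:
apply_moves:
  increments:
    - [0.002, 0.001, -0.04, 0, 0, 0, 0]
    - [0, 0, -0.03, 0, 0, 0, 0]
    - [0, 0, -0.015, 0, 0, 0, 0]
    - [0, 0, -0.006, 0, 0, 0, 0]
    - [0, 0, 0, 0, 0, 0, 0]
    - [0, 0, 0, 0, 0, 0, 0.68]
    - [0, 0, 0, 0, 0, 0, 0.68]
    - [0, 0, 0.03, 0, 0, 0, 0.68]
    - [0, 0, 0.05, 0, 0, 0, 0.7]
    - [0, 0, 0.05, 0, 0, 0, 0.3]

```text
t: 40.12
tcp_pos: [0.6882, -0.0415, 0.1811]
tcp_rot: [0.021, 3.141, 0.0]
wrist_force: [1.2, -0.2, -0.4]
finger_gap: 0.043
finger_force: 0.0
```

Request:
apply_moves:
  increments:
    - [-0.014, -0.035, 0, 0, 0, 0, 0]
    - [-0.014, -0.035, 0, 0, 0, 0, 0]
    - [-0.014, -0.035, 0, 0, 0, 0, 0]
    - [-0.014, -0.035, 0, 0, 0, 0, 0]
    - [-0.004, 0, -0.03, 0, 0, 0, 0]
    - [0, 0, 0, 0, 0, 0, 0]

```text
t: 40.88
tcp_pos: [0.6264, -0.1825, 0.1476]
tcp_rot: [-0.022, -3.137, 0.0]
wrist_force: [0.1, 0.5, 1.7]
finger_gap: 0.0001
finger_force: 0.0
```

```bash
python3 -c "
from h import *
st(.629,-.165,.045,89.2)
im,d,P=cloud('scene'); cv2.imwrite('pics/s7.png',cv2.resize(im[150:330,300:500],None,fx=3,fy=3))
"
```

```text
t 40.88 p [ 0.6264 -0.1825  0.1476] close 89.2 z [-0.005 -0.    -1.   ] F [0.1 0.5 1.7] gap 0.0001 gf 0.0 j7 1.19
d [ 0.0026  0.0175 -0.1026] rz 0.0
```

View pics/s7.png

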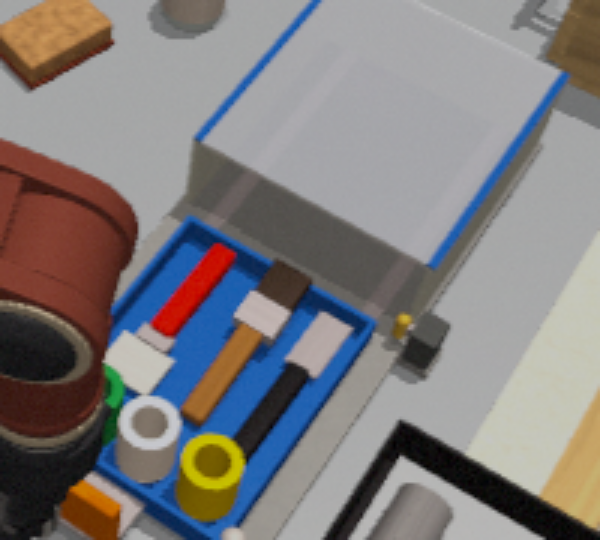

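All six items lie in the tray (sleeves upright at the front, tools behind). I push it shut.

Request:
apply_moves:
  increments:
    - [0.003, 0, -0.05, 0, 0, 0, 0]
    - [0, 0, -0.035, 0, 0, 0, 0]
    - [0, 0, -0.017, 0, 0, 0, 0]
    - [0, 0.015, 0, 0, 0, 0, 0]
    - [0, 0.01, 0, 0, 0, 0, 0]
    - [0, 0.005, 0, 0, 0, 0, 0]
    - [0, 0.005, 0, 0, 0, 0, 0]
    - [0, 0.006, 0, 0, 0, 0, 0]
    - [0, 0.008, 0, 0, 0, 0, 0]
    - [0, 0.01, 0, 0, 0, 0, 0]
    - [0, 0.01, 0, 0, 0, 0, 0]

```text
t: 42.3
tcp_pos: [0.6317, -0.1122, 0.0476]
tcp_rot: [0.022, 3.14, -0.0]
wrist_force: [1.3, -1.0, 1.9]
finger_gap: 0.0
finger_force: 1.5
```

Request:
apply_moves:
  increments:
    - [0, 0.012, 0, 0, 0, 0, 0]
    - [0, 0.012, 0, 0, 0, 0, 0]
    - [0, 0.012, 0, 0, 0, 0, 0]
    - [0, 0.012, 0, 0, 0, 0, 0]
    - [0, 0.012, 0, 0, 0, 0, 0]
    - [0, 0.012, 0, 0, 0, 0, 0]
    - [0, 0.012, 0, 0, 0, 0, 0]
    - [0, 0.012, 0, 0, 0, 0, 0]
    - [0, 0.012, 0, 0, 0, 0, 0]
    - [0, 0.012, 0, 0, 0, 0, 0]
    - [0.001, 0.012, 0, 0, 0, 0, 0]
    - [0.001, 0.01, 0, 0, 0, 0, 0]

```text
t: 43.8
tcp_pos: [0.6318, 0.0306, 0.0472]
tcp_rot: [-0.02, -3.139, 0.0]
wrist_force: [-1.3, -1.1, 5.3]
finger_gap: 0.0002
finger_force: 2.9
```

```bash
python3 -c "
from h import *
st()
im,d,P=cloud('scene'); cv2.imwrite('pics/s8.png',cv2.resize(im[130:330,300:520],None,fx=2.7,fy=2.7))
"
```

```text
t 43.8 p [0.6318 0.0306 0.0472] close 89.3 z [-0.003 -0.    -1.   ] F [-1.3 -1.1  5.3] gap 0.0002 gf 2.9 j7 0.76
```

View pics/s8.png

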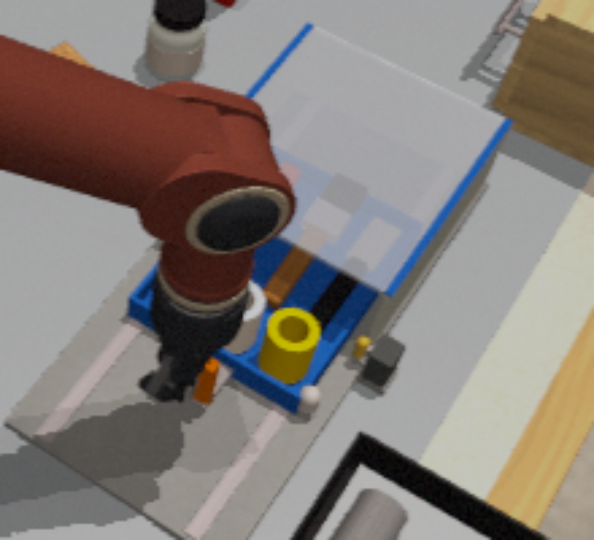

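The tray is sliding in with everything upright. I keep pushing.

Request:
apply_moves:
  increments:
    - [0, 0.01, 0, 0, 0, 0, 0]
    - [0, 0.01, 0, 0, 0, 0, 0]
    - [0, 0.01, 0, 0, 0, 0, 0]
    - [0, 0.01, 0, 0, 0, 0, 0]
    - [0, 0.008, 0, 0, 0, 0, 0]
    - [0, 0.006, 0, 0, 0, 0, 0]
    - [0, 0.006, 0, 0, 0, 0, 0]
    - [0, 0.006, 0, 0, 0, 0, 0]
    - [0, 0.005, 0, 0, 0, 0, 0]
    - [0, 0.004, 0, 0, 0, 0, 0]
    - [0, 0, 0, 0, 0, 0, 0]

```text
t: 45.22
tcp_pos: [0.6327, 0.0981, 0.047]
tcp_rot: [-0.027, -3.138, 0.018]
wrist_force: [-5.2, -10.5, 9.8]
finger_gap: -0.0003
finger_force: 7.0
```

```bash
cat > c.py <<'E'
from h import *
st()
for n in('top','scene'):
    im,d,P=cloud(n)
    hsv=cv2.cvtColor(im,cv2.COLOR_BGR2HSV); H,S,V=[hsv[...,i].astype(int) for i in range(3)]
    q=P[(S>150)&(H>5)&(H<20)&(P[...,2]>.04)&(P[...,2]<.095)&(abs(P[...,0]-.63)<.06)&(abs(P[...,1]-.1)<.12)]
    print(n,len(q),q.min(0) if len(q) else '',q.max(0) if len(q) else '')
E
python3 c.py
```

```text
t 45.23 p [0.6327 0.0981 0.047 ] close 89.0 z [-0.003 -0.012 -1.   ] F [ -5.2 -10.5   9.8] gap -0.0003 gf 7.0 j7 0.66
top 56 [0.60620096 0.11221857 0.04092877] [0.67985835 0.19965256 0.09102282]
scene 84 [0.63990902 0.10718093 0.04101981] [0.65350245 0.12397874 0.09313216]
```

Request:
apply_moves:
  increments:
    - [0, 0.003, 0, 0, 0, 0, 0]
    - [0, 0.003, 0, 0, 0, 0, 0]
    - [0, 0.003, 0, 0, 0, 0, 0]
    - [0, 0.003, 0, 0, 0, 0, 0]
    - [0, 0, 0, 0, 0, 0, 0]
    - [0, 0, 0, 0, 0, 0, 0]

```text
t: 46.08
tcp_pos: [0.6335, 0.117, 0.0472]
tcp_rot: [0.021, 3.141, 0.002]
wrist_force: [-0.8, -0.4, 2.2]
finger_gap: -0.0001
finger_force: 1.3
```

```bash
python3 c.py
```

```text
t 46.08 p [0.6335 0.117  0.0472] close 89.2 z [ 0.001  0.001 -1.   ] F [-0.8 -0.4  2.2] gap -0.0001 gf 1.3 j7 0.65
top 52 [0.60720431 0.1311801  0.0426042 ] [0.67584288 0.19996563 0.09128903]
scene 76 [0.64140274 0.12764574 0.04004719] [0.65389692 0.14280859 0.09290872]
```

The force dropped and the handle jumped in, so it snapped. I retreat and check.

Request:
apply_moves:
  increments:
    - [0, -0.01, 0, 0, 0, 0, 0]
    - [0, -0.03, 0, 0, 0, 0, 0]
    - [0, -0.04, 0, 0, 0, 0, 0]
    - [0, -0.03, 0.04, 0, 0, 0, 0]
    - [0, -0.02, 0.05, 0, 0, 0, 0]
    - [0, -0.02, 0.05, 0, 0, 0, 0]
    - [0, -0.05, 0, 0, 0, 0, 0]
    - [0, -0.05, 0, 0, 0, 0, 0]
    - [0, 0, 0, 0, 0, 0, 0]
    - [0, 0, 0, 0, 0, 0, 0]

```text
t: 47.42
tcp_pos: [0.6331, -0.1337, 0.1869]
tcp_rot: [0.023, 3.141, 0.002]
wrist_force: [-0.0, 0.9, 0.8]
finger_gap: -0.0001
finger_force: 0.0
```

Run:
```python
from h import *
st()
im,d,P=cloud('scene'); cv2.imwrite('pics/s9.png',cv2.resize(im[110:330,300:520],None,fx=2.5,fy=2.5))
for n in('scene','top'):
    im,d,P=cloud(n)
    hsv=cv2.cvtColor(im,cv2.COLOR_BGR2HSV); H,S,V=[hsv[...,i].astype(int) for i in range(3)]
    m=(S>150)&(H>5)&(H<20)&(abs(P[...,0]-.63)<.04)&(abs(P[...,1]-.135)<.03)
    print(*pca(P,m,.075,.095))
```

```text
t 47.42 p [ 0.6331 -0.1337  0.1869] close 89.2 z [ 0.     0.001 -1.   ] F [-0.   0.9  0.8] gap -0.0001 gf 0.0 j7 1.14
132 [629.3 136.2] [15.4 48.8] 87.9 axis 177.9 z [0.076 0.084 0.087]
92 [631.3 138.9] [47.9 13.9] 1.0 axis -179.3 z [0.08  0.086 0.09 ]
```

View pics/s9.png

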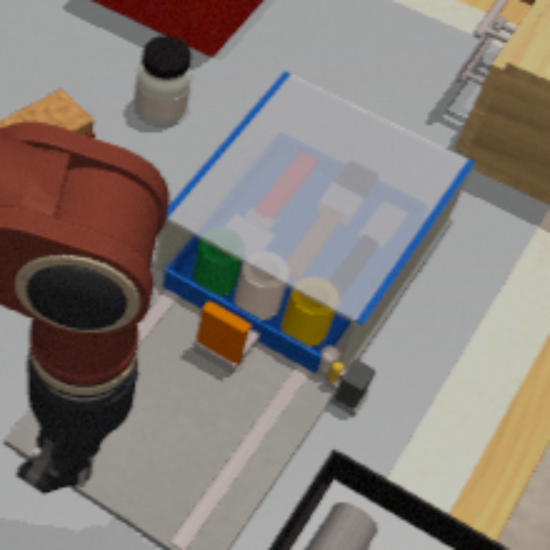

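The tray is home: the handle travelled about 260 mm, all six items show under the hood, and the gripper is clear.

```bash
python3 -c "
from station import job
print(job.hand_in())"
```

```text
the job is handed in; nothing more can be done
None
```

The job is handed in: all three sleeves and all three tools are in the tray, the tray is pushed home past its catch, and the bystanders were left alone; the hand-in call returned no verdict.

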